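Queue the calibration run in the analyser's roller lane

TASK

Load the sloping roller lane in front of the ion analyser for the next run, using the small clear bottles: the white-capped blank has to be first at the blue end stop, then the yellow-capped low standard, the red-capped high standard and last the green-capped sample, each standing upright and rolled down against the one before. The blue-capped bottle, the amber jar and the timer do not belong to the run: leave them where they are, and never let a bottle tip over.

Things in the scene. Friction and masses are not known exactly. Their poses are not given: they have to be found in the camera images.
- bottle_white: small graduated clear bottle with a white screw cap, 54 mm in diameter and 112 mm tall, 0.14 kg; round body up to 60 mm, then a shoulder tapering to the cap, which is 29 mm across and spans heights 86 to 112 mm (grip it there from above). The blank. Origin: centre of the underside, z up
- bottle_yellow: small graduated clear bottle with a yellow screw cap, 54 mm in diameter and 112 mm tall, 0.14 kg; round body up to 60 mm, then a shoulder tapering to the cap, which is 29 mm across and spans heights 86 to 112 mm (grip it there from above). The low standard. Origin: centre of the underside, z up
- bottle_red: small graduated clear bottle with a red screw cap, 54 mm in diameter and 112 mm tall, 0.14 kg; round body up to 60 mm, then a shoulder tapering to the cap, which is 29 mm across and spans heights 86 to 112 mm (grip it there from above). The high standard. Origin: centre of the underside, z up
- bottle_green: small graduated clear bottle with a green screw cap, 54 mm in diameter and 112 mm tall, 0.14 kg; round body up to 60 mm, then a shoulder tapering to the cap, which is 29 mm across and spans heights 86 to 112 mm (grip it there from above). The sample. Origin: centre of the underside, z up
- bottle_blue: small graduated clear bottle with a blue screw cap, 54 mm in diameter and 112 mm tall, 0.14 kg; round body up to 60 mm, then a shoulder tapering to the cap, which is 29 mm across and spans heights 86 to 112 mm (grip it there from above). A look-alike without a place in this run: stays where it stands. Origin: centre of the underside, z up
- jar: wide amber-brown jar with a green lid, 72 mm in diameter, 108 mm tall, 0.33 kg: not part of the run, stays where it stands, in the gap between two fixed instruments: the autosampler (356 mm tall, front face at world x = 0.54 from y = 0.08 to 0.46, black latch knob to x = 0.507 at y = 0.1, z = 0.19) and the taller analyser (front at x = 0.585, y below -0.04). Origin: centre of the underside, z up
- timer: white square lab timer lying flat, 64 x 64 x 19 mm, stays where it lies. Origin: centre of the underside, z up
- lane: fixed aluminium lane of easy white rollers sloping down to a blue end stop. Origin: on the worktop under the stop's inner face, mid-width; x level up the lane (near world +y); z up. Roller tops z = 34 mm + 0.07 x, open end x = 262 mm. 68 mm between rails, which rise 31 mm over the rollers (stop 41). Set bottles upright near x = 215: let go, they roll down (2 s) and queue at x = 27, 80, 132, 185

How it is judged:
By the outcome, as a careful person would: the job done as asked, in the order asked, and still so for the second after the job is handed in, with the robot touching nothing.
It also fails if it takes over 120 s, if anything falls off the work surface, if the arm or the gripper's body presses on something with over 40 N, if the wrist force passes 120 N, or if a joint passes its speed limit or range.

ROBOT

A 6-joint arm with a two-finger parallel gripper is mounted at the origin on a cart in front of the work surface, level with it; the furniture and walls round the work are solid. World frame = base frame: x ahead of the robot, y to its left, z up, the work surface at z = 0. Lengths are in mm, angles in degrees, forces in N, time in s.
With the tool pointing down it reaches from about 300 to 1000 mm from the base axis. Payload 5.1 kg.
Tool frame: the origin (TCP) lies midway between the tips of the shut fingers; the grasp point (between the pads) lies 19 mm behind it; z points along the fingers, y is the line along which they close (so a half turn about z gives the same grasp; the last joint's range is limited). The gripper opens to 95 mm and grips with 3 to 60 N. Pads are 20 mm wide; open, the fingers measure 119 mm over their backs; the gripper's body (75 mm by 180 mm) begins 59 mm behind the grasp point.
Start: joints at [67.174, 7.093, 94.555, -0, 78.352, -4.733], TCP at [201.896, 617.837, 187.456] pointing down, gripper open.
Joint ranges: [-149.61, 149.61], [-58.7, 133.49], [1.44, 155.28], [-77.14, 257.14], [18.33, 153.61], [-166.67, 166.67]. Speed limits (degrees/s): [147.25, 147.25, 180, 180, 180, 180].

INTERFACE

Orientations are given as a 3x3 rotation matrix whose columns are the frame's x, y, z axes.
In Python, from bench import r gives the robot as it stands.
- The arm moves only by the tool arm_command, never from a script. Its argument "targets" is text: rows parted by semicolons, each of 4 numbers parted by spaces: the shift along the tool's x, y, z in mm, then the turn about the tool's z in degrees. A call has 1 to 12 rows; each row is the pose to reach, as a shift and turn from the pose commanded when the call began, along the tool's axes at that moment; what a row does not reach only later rows make up. A row lasts 1/8 s, in which the tool goes at most 62.5 mm and 10.7 degrees, less where a joint would pass 70% of its speed; a pose out of reach is approached as far as the arm can. A call with a gripper value outside its range is refused whole. "hand" is the opening, from 0 (shut) to 1 (fully open), set as the call begins (left out, the last holds). The fingers move at their own pace and stop on an object; the grip force is fixed at half the most. Time passes only in rows, so rows that repeat a pose let the fingers close. It gives the time, the measured TCP pose, the force, the opening and the grip force at its end, in the units of the state.
- r.observe(): the state, without advancing time (a new reading comes with each control period).
- r.read_camera(name): name is "scene" or "top" or "wrist"; returns a dict with "pixels" (384x512x3 uint8, blue, green, red), "vfov" (degrees; the focal length in pixels is half the picture's height over the tangent of half this angle, whatever the lens; pixels are square), "cx", "cy" (the principal point, pixels), "R" (3x3) and "t" (3): a world point X has camera coordinates R X + t. Camera axes: x right, y down, z forward; pixel columns grow to the right and rows downward; lengths in mm; the calibration is good to about 2 mm. A picture is of the moment at which its call begins. There is no depth.
- r.finish_job(): hands the job in; it is judged then, once.
The state is a dict: "clock": time; "joint_positions": joint angles; "joint_vel": joint speeds; "effort": joint torques, N m; "eef_pos": TCP position; "ee_rot": TCP orientation; "ft_force": force on the tool from outside, world axes, zero at the start; "torque": the same for the moment, N m; "finger_gap": opening from 0.0 (shut) to 1.0 (fully open); "finger_force": force on a finger pad.
Only numpy, scipy, OpenCV 4.12 (cv2) and the standard library are available. Lean on these libraries where they do the work, as an engineer would, in place of code of your own. Each camera call takes 0.05 s, during which the arm holds its last target. There are 200 camera calls.

## Working session

There is one attempt and no reset: what is moved stays moved. The work goes in short steps, Python scripts to look and compute and a tool call to move; the robot and the scene stay as the last step left them, time stands still between calls to the robot, and variables do not carry over. Pictures are saved under pics/ and viewed, at most 14 in all, crops included, and the job is handed in when it is done.

Besides the shell and the picture viewer there is one more tool, called after "Emit:" by a JSON object that holds its "name" and its "arguments". arm_command: Moves the arm, as the interface text tells. Its arguments: {"type":"object","properties":{"targets":{"type":"string"},"hand":{"type":"number"}},"required":["targets"]}

```bash
ls; mkdir -p pics; python3 - <<'E'
from bench import r
import cv2,numpy as np
for n in("scene","top","wrist"):
    c=r.read_camera(n);cv2.imwrite(f"pics/{n}0.png",c["pixels"]);print(n,c["vfov"],c["cx"],c["cy"],np.round(c["R"],3).tolist(),np.round(c["t"],1).tolist())
s=r.observe();print(s["clock"],s["eef_pos"],np.round(s["ee_rot"],3).tolist())
E
```

```text
pics
scene 42.285778645055046 253.91124091065961 193.39545260692643 [[0.527, -0.85, 0.009], [-0.649, -0.41, -0.641], [0.548, 0.332, -0.768]] [-245.0, 418.0, 1745.8]
top 48.66192415620654 255.64112545036141 189.67393948931633 [[-0.021, -1.0, -0.016], [-0.982, 0.024, -0.186], [0.186, 0.012, -0.982]] [86.0, 529.7, 1473.2]
wrist 64.73210283904352 257.88609289154147 192.48218857055426 [[0.31, 0.951, -0.003], [0.91, -0.296, 0.29], [0.275, -0.093, -0.957]] [-648.5, -32.6, 392.7]
0.15 [201.70951932 617.34980077 186.47909666] [[-0.951, 0.311, -0.001], [0.311, 0.951, -0.001], [0.0, -0.002, -1.0]]
```

View pics/scene0.png

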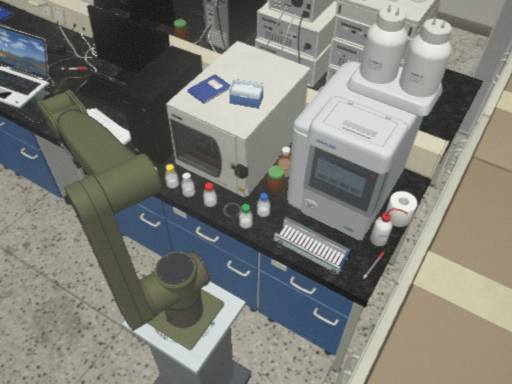

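View pics/top0.png

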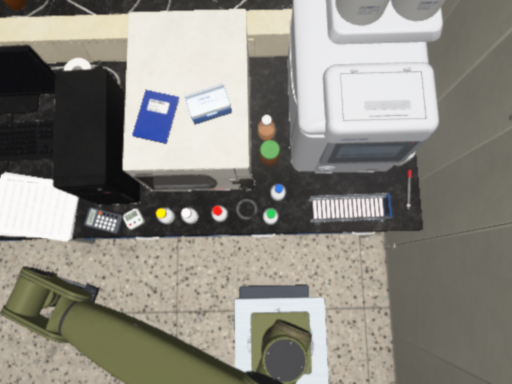

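Scene view: the bottles stand in a row, yellow (171,178), white (188,185), red (209,195), green (245,217), blue (263,205). The jar is at (275,180), and the lane runs from (280,232) to (345,262). In the top view the caps are yellow (160,214), white (185,214), red (217,212), green (269,215), blue (278,188). The lane spans columns 312–390 at row 207, with the blue stop on the right.

```bash
cat > h.py <<'E'
import cv2,numpy as np
def ray(c,u,v):
    f=192/np.tan(np.radians(c["vfov"]/2));R=np.array(c["R"]);t=np.array(c["t"])
    d=R.T@np.array([(u-c["cx"])/f,(v-c["cy"])/f,1]);return -R.T@t,d/np.linalg.norm(d)
def plane(c,u,v,z):
    o,d=ray(c,u,v);return o+d*(z-o[2])/d[2]
def tri(rs):
    A=[np.eye(3)-np.outer(d,d) for o,d in rs]
    return np.linalg.solve(sum(A),sum(a@o for a,(o,d) in zip(A,rs)))
def proj(c,X):
    f=192/np.tan(np.radians(c["vfov"]/2));p=np.array(c["R"])@X+c["t"];return p[:2]/p[2]*f+[c["cx"],c["cy"]]
def mask(img,col):
    h,s,v=cv2.split(cv2.cvtColor(img,cv2.COLOR_BGR2HSV)); h=h.astype(int)
    return {"red":((h<8)|(h>172))&(s>140)&(v>90),"yellow":(h>18)&(h<34)&(s>140)&(v>90),"green":(h>45)&(h<85)&(s>120)&(v>60),
     "blue":(h>100)&(h<125)&(s>130)&(v>70),"white":(s<40)&(v>205)}[col].astype(np.uint8)
def blob(img,col,u,v,w=12):
    m=np.zeros(img.shape[:2],np.uint8);m[v-w:v+w,u-w:u+w]=mask(img,col)[v-w:v+w,u-w:u+w]
    n,l,s,ce=cv2.connectedComponentsWithStats(m)
    k=1+np.argmax(s[1:,4]);return ce[k],s[k]
E
python3 - <<'E'
from bench import r
from h import *
a=r.read_camera("top");b=r.read_camera("scene")
S={"yellow":((160,214),(171,169)),"white":((185,214),(187,177)),"red":((217,212),(209,187)),"green":((269,215),(245,209)),"blue":((278,188),(263,198))}
for k,(p,q) in S.items():
    ca,sa=blob(a["pixels"],k,*p);cb,sb=blob(b["pixels"],k,*q)
    print(k,ca.round(1),sa,cb.round(1),sb,"plane112",plane(a,*ca,111).round(),"tri",tri([ray(a,*ca),ray(b,*cb)]).round())
def up(c,x0,y0,w,h,k):return cv2.resize(c["pixels"][y0:y0+h,x0:x0+w],None,fx=k,fy=k,interpolation=cv2.INTER_CUBIC)
cv2.imwrite("pics/lt.png",np.vstack([up(a,300,180,100,45,8),up(a,145,190,150,40,5)[:, :800] if 0 else cv2.resize(up(a,145,180,150,50,5),(800,240))]))
cv2.imwrite("pics/ls.png",up(b,265,210,95,70,8))
E
```

```text
yellow [160.1 212.5] [155 208  11  10  84] [169.3 167.2] [166 164   8   7  45] plane112 [448. 402. 111.] tri [449. 402. 109.]
white [188.3 214.7] [182 208  15  14 136] [186.  175.2] [183 173   7   5  27] plane112 [439. 305. 111.] tri [436. 302. 131.]
red [216.5 209.9] [212 205  10  10  68] [208.4 185.8] [205 182   8   9  53] plane112 [453. 208. 111.] tri [454. 209. 106.]
green [270.6 213. ] [267 209   8   9  59] [245.5 207. ] [242 204   8   7  42] plane112 [438.  24. 111.] tri [438.  24. 111.]
blue [278.4 187.6] [275 184   8   8  49] [263.4 195.9] [260 193   8   7  41] plane112 [525.  -5. 111.] tri [526.  -5. 108.]
```

View pics/lt.png

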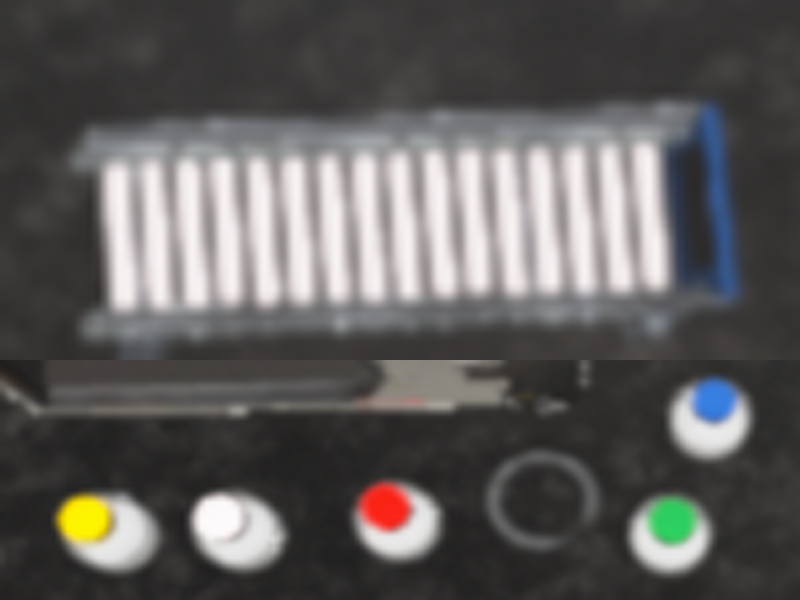

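View pics/ls.png

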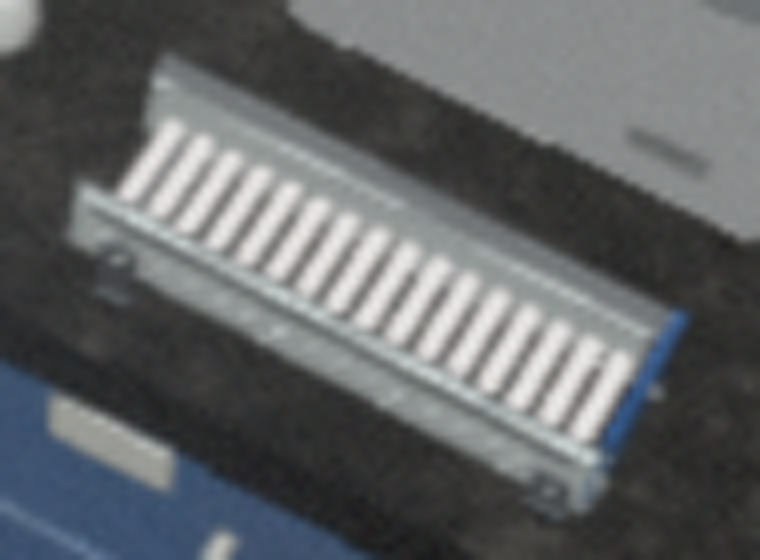

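The top crop shows the rollers from (117–125, 162–305) at the open end to (645–658, 148–290) at the stop. The blue stop is at about (705–728, 110–295). The white cap's blob merged with the bottle body, and its true centre in the crop is (218,517). The scene crop gives matching roller ends at (170,125)/(130,195) and (625,355)/(588,437).

```bash
python3 - <<'E'
from bench import r
from h import *
a=r.read_camera("top");b=r.read_camera("scene")
T=lambda x,y:(300+x/8-.5,180+y/8-.5); Q=lambda x,y:(265+x/8-.5,210+y/8-.5)
for n,t,s,z in[("open back",(117,162),(170,125),51),("open front",(125,305),(130,195),51),("end back",(645,148),(625,355),36),("end front",(658,290),(588,437),36)]:
    print(n,"top",plane(a,*T(*t),z).round(),"scene",plane(b,*Q(*s),z).round(),"tri",tri([ray(a,*T(*t)),ray(b,*Q(*s))]).round())
for p in[(703,110),(724,292)]:print("stop",plane(a,*T(*p),75).round())
# white rollers fitted as a rectangle
m=mask(a["pixels"],"white");z=np.zeros_like(m);z[190:225,306:392]=1
print(cv2.minAreaRect(np.argwhere(m*z)[:,::-1].astype(np.float32)))
print("white",plane(a,185.1,212.1,111).round(), tri([ray(a,185.1,212.1),ray(b,187,174)]).round())
E
```

```text
open back top [ 490. -134.   51.] scene [ 486. -132.   51.] tri [ 489. -132.   50.]
open front top [ 426. -134.   51.] scene [ 440. -136.   51.] tri [ 427. -136.   65.]
end back top [ 493. -372.   36.] scene [ 494. -374.   36.] tri [ 494. -373.   36.]
end front top [ 429. -373.   36.] scene [ 444. -378.   36.] tri [ 432. -375.   47.]
stop [ 503. -388.   75.]
stop [ 423. -390.   75.]
((347.53948974609375, 207.72454833984375), (17.603742599487305, 68.86740112304688), 88.15238952636719)
white [448. 316. 111.] [448. 312. 121.]
```

Emit:
{"name": "arm_command", "arguments": {"targets": "0 0 -20 -9; 0 0 -40 -18.1; 0 0 -60 -18.1", "hand": 0.6}}

```text
clock: 0.72
eef_pos: [201.9, 617.7, 248.1]
ee_rot: [[-1.0, 0.002, -0.0], [0.002, 1.0, -0.0], [0.0, -0.0, -1.0]]
ft_force: [-0.2, 0.5, 0.4]
finger_gap: 0.741
finger_force: 0.0
```

Emit:
{"name": "arm_command", "arguments": {"targets": "-30 -37 0 0; -72 -88 0 0; -113 -139 0 0; -155 -190 0 0; -196 -241 0 0; -230 -283 0 0; -246 -303 0 0; -246 -303 10 0; -246 -303 20 0; -246 -303 20 0", "hand": 0.6}}

```text
clock: 1.98
eef_pos: [446.4, 315.4, 225.7]
ee_rot: [[-1.0, -0.001, -0.003], [-0.001, 1.0, -0.001], [0.003, -0.001, -1.0]]
ft_force: [-1.0, -0.1, -0.3]
finger_gap: 0.599
finger_force: 0.0
```

```bash
cat > w.py <<'E'
import sys
from bench import r
from h import *
w=r.read_camera("wrist");cv2.imwrite(f"pics/w{sys.argv[1]}.png",w["pixels"])
s=r.observe();print(s["eef_pos"].round(1) if hasattr(s["eef_pos"],"round") else s["eef_pos"])
for c in("yellow","red","green","blue"):
    n,l,st,ce=cv2.connectedComponentsWithStats(mask(w["pixels"],c))
    for k in range(1,n):
        if st[k,4]>300: print(c,st[k],ce[k].round(),plane(w,*ce[k],106).round(1))
E
python3 w.py 1
```

```text
[446.8 315.6 226.5]
yellow [321 166  32  32 797] [336. 181.] [446.1 399.7 106. ]
yellow [149 270  19  52 457] [156. 296.] [590.5 191.5 106. ]
yellow [349 270  19  52 454] [360. 296.] [590.1 438.9 106. ]
yellow [ 160  334  297   12 2232] [328. 341.] [657.6 404.5 106. ]
red [142 169  34  32 811] [158. 184.] [450.2 206.9 106. ]
```

View pics/w1.png

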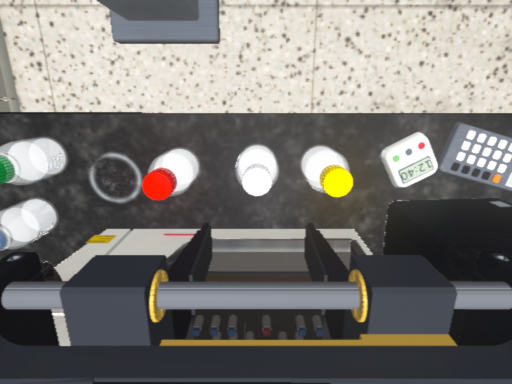

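The wrist view shows the white cap at (257,180), red at (158,184) and yellow at (336,181). That puts white at about (447, 314.5), which agrees with the top view, so I'm going down to grip it.

Emit:
{"name": "arm_command", "arguments": {"targets": "0 0 35 0; 0 0 70 0; 0 0 100 0; 0 0 120 0; 0 0 132 0; 0 0 140 0; 0 0 140 0", "hand": 0.6}}

```text
clock: 2.9
eef_pos: [448.1, 315.0, 87.6]
ee_rot: [[-1.0, -0.0, 0.0], [-0.0, 1.0, 0.0], [-0.0, 0.0, -1.0]]
ft_force: [-0.1, -0.1, 0.0]
finger_gap: 0.597
finger_force: 0.0
```

Emit:
{"name": "arm_command", "arguments": {"targets": "0 0 0 0; 0 0 0 0; 0 0 0 0; 0 0 0 0; 0 0 0 0; 0 0 0 0", "hand": 0}}

```text
clock: 3.65
eef_pos: [447.9, 314.9, 87.4]
ee_rot: [[-1.0, -0.0, -0.0], [-0.0, 1.0, -0.0], [0.0, -0.0, -1.0]]
ft_force: [1.0, -0.6, -0.3]
finger_gap: 0.032
finger_force: 0.0
```

The fingers shut on nothing, so I'm looking again.

```bash
python3 w.py 2; python3 - <<'E'
from bench import r
import cv2,numpy as np
a=r.read_camera("top")["pixels"][160:240,130:290];b=r.read_camera("scene")["pixels"][130:230,130:290]
cv2.imwrite("pics/c2.png",cv2.hconcat([cv2.resize(cv2.imread("pics/w2.png"),(400,300)),cv2.resize(b,(400,300))]))
E
```

```text
[447.9 314.9  87.4]
yellow [ 359  203   62   58 2539] [390. 232.] [445.5 399.3 106. ]
yellow [  58  334  296   12 2146] [230. 341.] [531.4 294.8 106. ]
red [  61  208   65   58 2584] [ 92. 238.] [449.5 207.9 106. ]
```

View pics/c2.png

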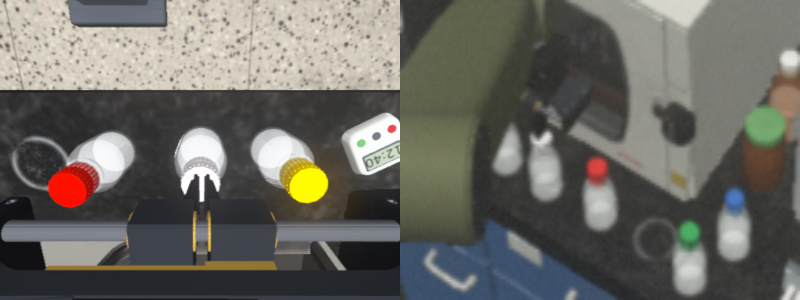

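```bash
python3 - <<'E'
from bench import r
from h import *
w=r.read_camera("wrist");im=w["pixels"].copy();s=r.observe();print(s["finger_gap"],s["finger_force"])
o,_=ray(w,256,192);print("cam",o.round())
for X in[(448,315,87.4),(448,315,106)]:print(X,proj(w,np.array(X)).round())
cv2.imwrite("pics/c3.png",cv2.resize(im[150:310,150:360],None,fx=3.5,fy=3.5,interpolation=cv2.INTER_CUBIC))
E
```

```text
0.0028068715122374016 0.0
cam [365. 315. 284.]
(448, 315, 87.4) [258. 224.]
(448, 315, 106) [258. 236.]
```

View pics/c3.png

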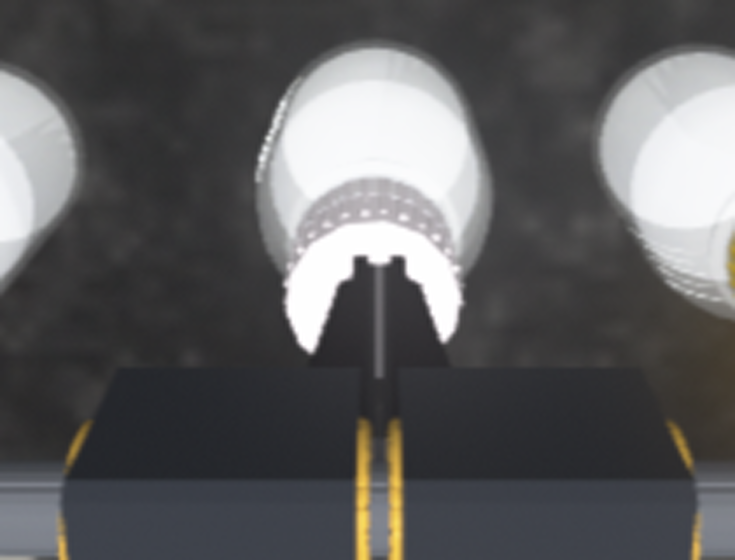

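```bash
python3 - <<'E'
from bench import r
from h import *
b=r.read_camera("scene");a=r.read_camera("top")
for X in[(448,315,87.4),(448,315,112),(448,315,150),(448,315,0),(449,401,112)]:
  print(X,proj(b,np.array(X)).round(1),proj(a,np.array(X)).round(1))
A=cv2.resize(b["pixels"][150:220,150:220],(560,560),interpolation=cv2.INTER_CUBIC)
cv2.imwrite("pics/c4.png",A)
E
```

```text
(448, 315, 87.4) [186.5 179.2] [186.6 212.9]
(448, 315, 112) [185.9 175.2] [185.3 212. ]
(448, 315, 150) [185.  168.8] [183.3 210.5]
(448, 315, 0) [188.4 192.9] [190.8 216.1]
(449, 401, 112) [169.2 166.7] [160.2 212.3]
```

View pics/c4.png

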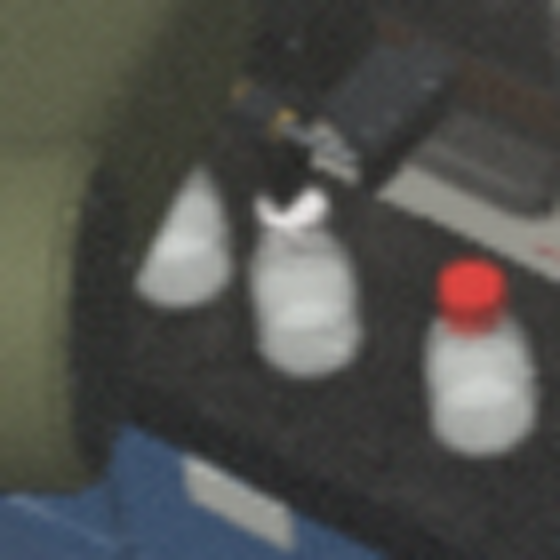

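The pictures show the shut fingers sitting inside the outline of the cap, with the bottle unmoved and no force. I'm opening, going lower to mid-cap and closing again.

Emit:
{"name": "arm_command", "arguments": {"targets": "0 0 0 0; 0 0 0 0; 0 0 0 0; 0 0 0 0; 0 0 0 0; 0 0 0 0", "hand": 0.6}}

```text
clock: 4.7
eef_pos: [447.9, 314.9, 87.4]
ee_rot: [[-1.0, -0.0, -0.0], [-0.0, 1.0, -0.0], [0.0, -0.0, -1.0]]
ft_force: [-0.0, -0.4, -0.0]
finger_gap: 0.568
finger_force: 0.0
```

```bash
python3 - <<'E'
from bench import r
from h import *
w=r.read_camera("wrist");b=r.read_camera("scene")
cv2.imwrite("pics/c5.png",cv2.hconcat([cv2.resize(w["pixels"][130:330,130:390],(520,400)),cv2.resize(b["pixels"][155:205,160:195],(280,400))]))
E
```

```text
(no output)
```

View pics/c5.png

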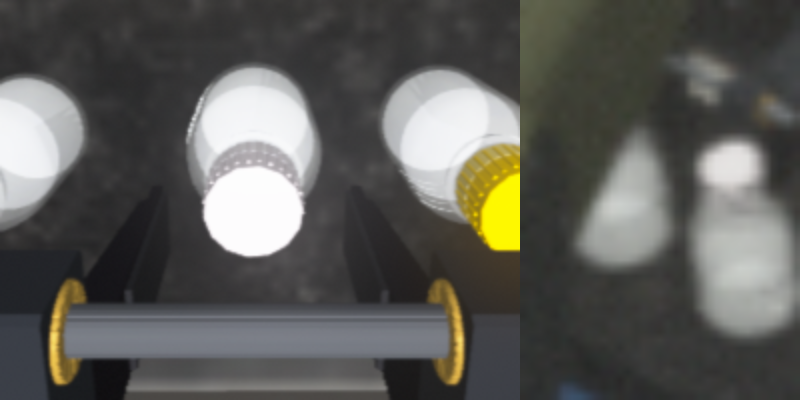

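Open again, the fingers straddle the cap at (253,212) in the crop and the bottle is undisturbed. I'm retrying about 8 mm lower and watching the closing.

Emit:
{"name": "arm_command", "arguments": {"targets": "0 0 4 0; 0 0 8 0; 0 0 8 0", "hand": 0.6}}

```text
clock: 5.18
eef_pos: [447.5, 314.6, 78.7]
ee_rot: [[-1.0, -0.0, -0.001], [-0.0, 1.0, -0.001], [0.001, -0.001, -1.0]]
ft_force: [0.4, 0.8, 0.1]
finger_gap: 0.602
finger_force: 0.0
```

Emit:
{"name": "arm_command", "arguments": {"targets": "0 0 0 0; 0 0 0 0; 0 0 0 0", "hand": 0.2}}

```text
clock: 5.55
eef_pos: [448.0, 314.9, 79.6]
ee_rot: [[-1.0, -0.0, 0.0], [-0.0, 1.0, 0.0], [-0.0, 0.0, -1.0]]
ft_force: [-0.4, -0.6, -0.3]
finger_gap: 0.342
finger_force: 0.0
```

Emit:
{"name": "arm_command", "arguments": {"targets": "0 0 0 0; 0 0 0 0; 0 0 0 0", "hand": 0.2}}

```text
clock: 5.92
eef_pos: [448.0, 314.9, 79.5]
ee_rot: [[-1.0, -0.0, 0.0], [-0.0, 1.0, 0.0], [-0.0, 0.0, -1.0]]
ft_force: [0.3, -0.0, 0.1]
finger_gap: 0.291
finger_force: 30.0
```

The grip holds now, at 30 N with opening 0.291. I'm lifting and carrying it to the lane, aiming for (458.5, −174).

Emit:
{"name": "arm_command", "arguments": {"targets": "0 0 -10 0; 0 0 -35 0; 0 0 -75 0; 0 0 -115 0; 0 0 -145 0; 0 0 -160 0; 0 -10 -160 0; 0 -40 -160 0; 0 -80 -160 0; 0 -120 -160 0; 0 -160 -160 0; -2 -200 -160 0", "hand": 0.2}}

```text
clock: 7.42
eef_pos: [448.5, 113.0, 237.0]
ee_rot: [[-1.0, -0.0, -0.004], [-0.0, 1.0, -0.001], [0.004, -0.001, -1.0]]
ft_force: [-0.3, 0.2, -0.8]
finger_gap: 0.29
finger_force: 30.0
```

Emit:
{"name": "arm_command", "arguments": {"targets": "-1 -40 0 0; -2 -80 0 0; -3 -120 0 0; -4 -160 0 0; -5 -200 0 0; -7 -240 0 0; -8 -270 0 0; -8.5 -285 0 0; -8.5 -289 0 0; -8.5 -289 0 0; -8.5 -289 0 0", "hand": 0.2}}

```text
clock: 8.8
eef_pos: [458.5, -173.3, 239.4]
ee_rot: [[-1.0, -0.001, -0.0], [-0.001, 1.0, 0.0], [0.0, 0.0, -1.0]]
ft_force: [0.3, -0.8, -1.9]
finger_gap: 0.29
finger_force: 30.0
```

```bash
python3 - <<'E'
from bench import r
from h import *
s=r.observe();print(s["eef_pos"],s["finger_force"],s["finger_gap"],np.round(s["joint_positions"],0))
w=r.read_camera("wrist");b=r.read_camera("scene")
cv2.imwrite("pics/c6.png",cv2.hconcat([cv2.resize(w["pixels"],(400,300)),cv2.resize(b["pixels"][170:290,240:400],(400,300))]))
E
```

```text
[ 458.52061221 -173.27091167  239.40880648] 29.99930888414383 0.28996256466607684 [ -27.  -15.  111.    0.   85. -117.]
```

View pics/c6.png

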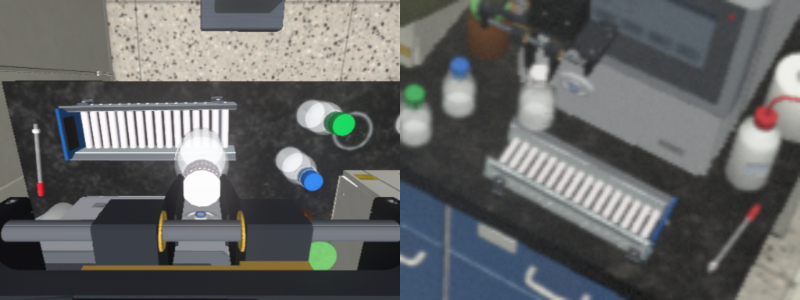

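The white bottle hangs upright in the grip. The lane is visible in the wrist view, with its rail ends at about (235,105) and (235,155) in the crop, and I'll use those to check the lane's centre line.

```bash
python3 - <<'E'
from bench import r
from h import *
w=r.read_camera("wrist")
g=cv2.cvtColor(w["pixels"],cv2.COLOR_BGR2GRAY)
m=mask(w["pixels"],"white")
# roller ends, the columns left of the bottle
for u0,u1,x in((110,135,None),(150,175,None),(190,212,None)):
    c=[np.flatnonzero(m[110:215,u]) for u in range(u0,u1)]
    c=[(q.min()+110,q.max()+110) for q in c if len(q)>25]
    t,bt=np.median(c,axis=0);u=(u0+u1)/2
    z=36
    for _ in range(3):
        P=plane(w,u,t,z);Q=plane(w,u,bt,z);z=34+.07*(P[1]+388.5)
    print(t,bt,P.round(1),Q.round(1),"mid x",((P+Q)/2).round(1))
E
```

```text
142.0 195.0 [ 427.9 -351.6   36.6] [ 500.8 -360.9   36.6] mid x [ 464.4 -356.3   36.6]
142.0 195.0 [ 427.3 -297.9   40.3] [ 499.5 -304.4   40.3] mid x [ 463.4 -301.1   40.3]
141.0 195.0 [ 425.5 -247.1   43.9] [ 498.3 -250.9   43.9] mid x [ 461.9 -249.    43.9]
```

Centre x is about 459–460, which matches the top view, with 7 mm clearance either side. I'm lowering to the rollers.

Emit:
{"name": "arm_command", "arguments": {"targets": "-0.5 0 20 0; -0.5 0 50 0; -0.5 0 80 0; -0.5 0 97 0; -0.5 0 104 0; -0.5 0 107 0; -0.5 0 108 0; -0.5 0 108 0", "hand": 0.2}}

```text
clock: 9.95
eef_pos: [459.5, -174.4, 132.4]
ee_rot: [[-1.0, -0.0, 0.001], [-0.0, 1.0, -0.001], [-0.001, -0.001, -1.0]]
ft_force: [-0.6, -0.9, -1.6]
finger_gap: 0.292
finger_force: 30.0
```

Emit:
{"name": "arm_command", "arguments": {"targets": "0 0 1 0; 0 0 1.5 0; 0 0 1.5 0", "hand": 0.2}}

```text
clock: 10.32
eef_pos: [459.0, -174.1, 130.0]
ee_rot: [[-1.0, -0.0, 0.0], [-0.0, 1.0, -0.0], [-0.0, -0.0, -1.0]]
ft_force: [-0.3, 0.2, -1.6]
finger_gap: 0.294
finger_force: 30.0
```

Emit:
{"name": "arm_command", "arguments": {"targets": "0 0 0 0; 0 0 0 0; 0 0 0 0; 0 0 0 0", "hand": 0.6}}

```text
clock: 10.82
eef_pos: [459.1, -174.2, 130.1]
ee_rot: [[-1.0, -0.0, 0.0], [-0.0, 1.0, -0.0], [-0.0, -0.0, -1.0]]
ft_force: [-0.5, -0.4, -0.1]
finger_gap: 0.591
finger_force: 0.0
```

Emit:
{"name": "arm_command", "arguments": {"targets": "0 0 -10 0; 0 0 -40 0; 0 0 -80 0; 0 0 -110 0; 0 0 -110 0; 0 0 -110 0; 0 0 -110 0; 0 0 -110 0; 0 0 -110 0; 0 0 -110 0; 0 0 -110 0; 0 0 -110 0", "hand": 0.6}}

```text
clock: 12.32
eef_pos: [459.0, -174.1, 240.0]
ee_rot: [[-1.0, -0.0, 0.0], [-0.0, 1.0, -0.0], [-0.0, -0.0, -1.0]]
ft_force: [-0.7, -0.2, -0.0]
finger_gap: 0.601
finger_force: 0.0
```

```bash
python3 - <<'E'
from bench import r
from h import *
w=r.read_camera("wrist");b=r.read_camera("scene")
cv2.imwrite("pics/c7.png",cv2.hconcat([cv2.resize(w["pixels"],(400,300)),cv2.resize(b["pixels"][170:290,240:400],(400,300))]))
E
```

```text
(no output)
```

View pics/c7.png

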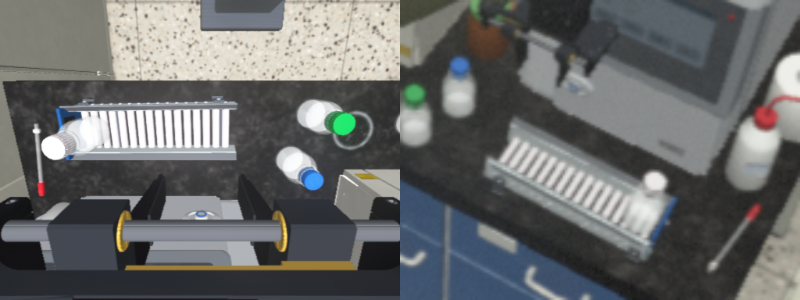

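The white bottle stands upright against the stop. Yellow is next, at (448, 401).

Emit:
{"name": "arm_command", "arguments": {"targets": "3 20 0 0; 8 60 0 0; 14 108 0 0; 19 156 0 0; 19 204 0 0; 19 252 0 0; 19 300 0 0; 19 348 0 0; 19 396 0 0; 19 444 0 0; 15 492 0 0; 11 530 0 0", "hand": 0.6}}

```text
clock: 13.92
eef_pos: [446.5, 358.4, 240.1]
ee_rot: [[-1.0, -0.002, -0.0], [-0.002, 1.0, 0.0], [0.0, 0.0, -1.0]]
ft_force: [0.8, -0.7, -0.1]
finger_gap: 0.6
finger_force: 0.0
```

Emit:
{"name": "arm_command", "arguments": {"targets": "0 30 0 0; 0 45 0 0; 0 45 30 0; 0 45 70 0; 0 45 110 0; 0 45 140 0; 0 45 153 0; 0 45 161 0; 0 45 161 0; 0 45 161 0", "hand": 0.6}}

```text
clock: 15.18
eef_pos: [448.7, 401.5, 80.5]
ee_rot: [[-1.0, -0.0, 0.002], [-0.0, 1.0, 0.001], [-0.002, 0.001, -1.0]]
ft_force: [0.5, 0.7, -0.7]
finger_gap: 0.6
finger_force: 0.0
```

Emit:
{"name": "arm_command", "arguments": {"targets": "0 0 0 0; 0 0 0 0; 0 0 0 0; 0 0 0 0; 0 0 0 0; 0 0 0 0", "hand": 0.2}}

```text
clock: 15.92
eef_pos: [448.0, 400.9, 79.0]
ee_rot: [[-1.0, -0.0, 0.0], [-0.0, 1.0, -0.0], [-0.0, -0.0, -1.0]]
ft_force: [0.7, -0.7, 0.7]
finger_gap: 0.291
finger_force: 30.0
```

Emit:
{"name": "arm_command", "arguments": {"targets": "0 0 -10 0; 0 0 -35 0; 0 0 -75 0; 0 0 -115 0; 0 0 -145 0; 0 0 -161 0; 0 -10 -161 0; 0 -40 -161 0; 2 -80 -161 0; 5 -120 -161 0; 8 -160 -161 0; 8 -200 -161 0", "hand": 0.2}}

```text
clock: 17.42
eef_pos: [438.5, 198.8, 237.5]
ee_rot: [[-1.0, -0.0, -0.003], [-0.0, 1.0, -0.001], [0.003, -0.001, -1.0]]
ft_force: [-0.3, 0.1, -0.9]
finger_gap: 0.292
finger_force: 30.0
```

Emit:
{"name": "arm_command", "arguments": {"targets": "0 -40 0 0; 0 -80 0 0; 0 -120 0 0; 0 -160 0 0; -4 -200 0 0; -10 -240 0 0; -16 -280 0 0; -19 -320 0 0; -19 -350 0 0; -19 -368 0 0; -19 -375 0 0; -19 -375 0 0", "hand": 0.2}}

```text
clock: 18.92
eef_pos: [458.7, -173.8, 239.4]
ee_rot: [[-1.0, -0.0, -0.001], [-0.0, 1.0, 0.001], [0.001, 0.001, -1.0]]
ft_force: [-0.5, 0.0, -1.7]
finger_gap: 0.292
finger_force: 30.0
```

Emit:
{"name": "arm_command", "arguments": {"targets": "0 0 0 0; 0 0 20 0; 0 0 50 0; 0 0 80 0; 0 0 98 0; 0 0 106 0; 0 0 109 0; 0 0 110 0; 0 0 110 0; 0 0 110 0", "hand": 0.2}}

```text
clock: 20.18
eef_pos: [459.4, -174.4, 130.7]
ee_rot: [[-1.0, -0.0, 0.001], [-0.0, 1.0, -0.001], [-0.001, -0.001, -1.0]]
ft_force: [-0.3, 0.1, -1.2]
finger_gap: 0.289
finger_force: 30.0
```

Emit:
{"name": "arm_command", "arguments": {"targets": "0 0 0 0; 0 0 0 0; 0 0 0 0; 0 0 0 0; 0 0 -10 0; 0 0 -40 0; 0 0 -80 0; 0 0 -110 0; 0 0 -110 0", "hand": 0.6}}

```text
clock: 21.3
eef_pos: [460.7, -175.0, 244.0]
ee_rot: [[-1.0, -0.0, 0.006], [-0.0, 1.0, -0.003], [-0.006, -0.003, -1.0]]
ft_force: [-0.3, 0.1, -0.4]
finger_gap: 0.602
finger_force: 0.0
```

Emit:
{"name": "arm_command", "arguments": {"targets": "3 15 0 0; 8 50 0 0; 14 95 0 0; 19 140 0 0; 19 185 0 0; 19 230 0 0; 19 275 0 0; 17 320 0 0; 10 355 0 0; 7 375 0 0; 7 382 0 0; 7 382 10 0", "hand": 0.6}}

```text
clock: 22.8
eef_pos: [451.5, 208.1, 229.4]
ee_rot: [[-1.0, -0.001, -0.0], [-0.001, 1.0, -0.0], [0.0, -0.0, -1.0]]
ft_force: [0.2, -0.1, -0.0]
finger_gap: 0.6
finger_force: 0.0
```

```bash
python3 w.py 8; python3 - <<'E'
from bench import r
from h import *
b=r.read_camera("scene");a=r.read_camera("top")
cv2.imwrite("pics/c8.png",cv2.hconcat([cv2.resize(a["pixels"][170:230,300:400],(400,300)),cv2.resize(b["pixels"][170:290,240:400],(400,300))]))
E
```

```text
[450.7 207.3 227.3]
yellow [149 270  19  52 455] [156. 296.] [598.6  82.8 106. ]
yellow [349 270  19  52 440] [360. 296.] [598.4 333.3 106. ]
yellow [ 160  334  297   12 2147] [331. 341.] [667.1 302.8 106. ]
red [243 164  29  31 705] [257. 179.] [450.7 206.7 106. ]
green [ 69 151  39  31 914] [ 87. 166.] [436.   24.1 106. ]
blue [ 58 226  32  28 652] [ 74. 239.] [522.7  -5.8 106. ]
```

View pics/c8.png

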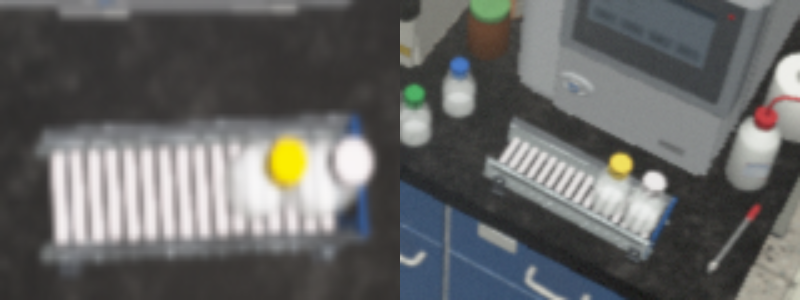

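Yellow is queued upright behind white. Red is confirmed at about (451.5, 208), so I'm descending to it.

Emit:
{"name": "arm_command", "arguments": {"targets": "0 0 30 0; 0 0 70 0; 0 0 105 0; 0 0 132 0; 0 0 145 0; 0 0 151 0; 0 0 151 0; 0 0 151 0", "hand": 0.6}}

```text
clock: 23.95
eef_pos: [452.9, 208.1, 80.2]
ee_rot: [[-1.0, -0.0, 0.002], [-0.0, 1.0, 0.001], [-0.002, 0.001, -1.0]]
ft_force: [0.5, 0.6, -0.3]
finger_gap: 0.603
finger_force: 0.0
```

Emit:
{"name": "arm_command", "arguments": {"targets": "0 0 0 0; 0 0 0 0; 0 0 0 0; 0 0 0 0; 0 0 0 0; 0 0 0 0", "hand": 0.2}}

```text
clock: 24.7
eef_pos: [452.0, 207.9, 79.0]
ee_rot: [[-1.0, -0.0, 0.0], [-0.0, 1.0, 0.0], [-0.0, 0.0, -1.0]]
ft_force: [-0.2, 1.0, 0.9]
finger_gap: 0.29
finger_force: 30.0
```

Emit:
{"name": "arm_command", "arguments": {"targets": "0 0 -10 0; 0 0 -35 0; 0 0 -75 0; 0 0 -115 0; 0 0 -145 0; 0 0 -161 0; 2 -10 -161 0; 8 -40 -161 0; 12 -80 -161 0; 12 -120 -161 0; 12 -160 -161 0; 12 -200 -161 0", "hand": 0.2}}

```text
clock: 26.2
eef_pos: [438.5, 6.3, 237.6]
ee_rot: [[-1.0, 0.0, -0.004], [0.0, 1.0, 0.0], [0.004, 0.0, -1.0]]
ft_force: [0.4, 1.1, -1.8]
finger_gap: 0.292
finger_force: 30.0
```

Emit:
{"name": "arm_command", "arguments": {"targets": "-5 -40 0 0; -11 -80 0 0; -16 -120 0 0; -19 -150 0 0; -19 -173 0 0; -19 -182 0 0; -19 -182 0 0; -19 -182 0 0", "hand": 0.2}}

```text
clock: 27.2
eef_pos: [458.8, -173.4, 239.5]
ee_rot: [[-1.0, -0.001, -0.001], [-0.001, 1.0, 0.001], [0.001, 0.001, -1.0]]
ft_force: [-1.2, 0.4, -2.3]
finger_gap: 0.289
finger_force: 30.0
```

Emit:
{"name": "arm_command", "arguments": {"targets": "0 0 20 0; 0 0 50 0; 0 0 80 0; 0 0 98 0; 0 0 106 0; 0 0 109 0; 0 0 110 0; 0 0 110 0; 0 0 110 0", "hand": 0.2}}

```text
clock: 28.32
eef_pos: [459.4, -174.4, 130.6]
ee_rot: [[-1.0, -0.0, 0.001], [-0.0, 1.0, -0.001], [-0.001, -0.001, -1.0]]
ft_force: [-0.5, 0.4, -1.6]
finger_gap: 0.294
finger_force: 30.0
```

Emit:
{"name": "arm_command", "arguments": {"targets": "0 0 0 0; 0 0 0 0; 0 0 0 0; 0 0 0 0; 0 0 -10 0; 0 0 -40 0; 0 0 -80 0; 0 0 -110 0; 0 0 -110 0", "hand": 0.6}}

```text
clock: 29.45
eef_pos: [460.6, -175.0, 243.9]
ee_rot: [[-1.0, -0.0, 0.006], [-0.0, 1.0, -0.003], [-0.006, -0.003, -1.0]]
ft_force: [0.6, 0.1, -0.3]
finger_gap: 0.603
finger_force: 0.0
```

Emit:
{"name": "arm_command", "arguments": {"targets": "3 20 0 0; 9 60 0 0; 15 105 0 0; 19 150 0 0; 21 185 0 0; 21 198 0 0; 21 198 30 0; 21 198 70 0; 21 198 115 0; 21 198 145 0; 21 198 161 0; 21 198 161 0", "hand": 0.6}}

```text
clock: 30.95
eef_pos: [436.9, 23.8, 77.7]
ee_rot: [[-1.0, 0.0, -0.003], [0.0, 1.0, 0.0], [0.003, 0.0, -1.0]]
ft_force: [-0.5, 0.8, 0.5]
finger_gap: 0.601
finger_force: 0.0
```

Emit:
{"name": "arm_command", "arguments": {"targets": "0 0 0 0; 0 0 0 0; 0 0 0 0; 0 0 0 0; 0 0 0 0; 0 0 0 0", "hand": 0.2}}

```text
clock: 31.7
eef_pos: [438.6, 23.8, 79.7]
ee_rot: [[-1.0, -0.0, 0.001], [-0.0, 1.0, -0.0], [-0.001, -0.0, -1.0]]
ft_force: [0.4, -0.1, 4.8]
finger_gap: 0.289
finger_force: 30.0
```

```bash
python3 - <<'E'
from bench import r
from h import *
a=r.read_camera("top");b=r.read_camera("scene")
cv2.imwrite("pics/c9.png",cv2.hconcat([cv2.resize(a["pixels"][170:230,300:400],(400,300)),cv2.resize(b["pixels"][170:290,240:400],(400,300))]))
E
```

```text
(no output)
```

View pics/c9.png

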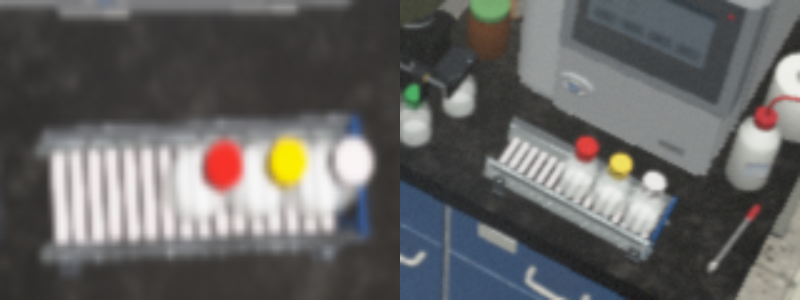

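White, yellow and red are queued in order and upright, and green is gripped.

Emit:
{"name": "arm_command", "arguments": {"targets": "0 0 -10 0; 0 0 -35 0; 0 0 -75 0; 0 0 -115 0; 0 0 -145 0; 0 0 -161 0; -1 -10 -161 0; -4 -40 -161 0; -8 -80 -161 0; -13 -120 -161 0; -18 -160 -161 0; -21 -185 -161 0", "hand": 0.2}}

```text
clock: 33.3
eef_pos: [457.7, -163.0, 237.2]
ee_rot: [[-1.0, 0.002, -0.004], [0.002, 1.0, 0.001], [0.004, 0.001, -1.0]]
ft_force: [0.8, 0.3, -0.9]
finger_gap: 0.292
finger_force: 30.0
```

Emit:
{"name": "arm_command", "arguments": {"targets": "0 -13 0 0; 0 -13 0 0; 0 -13 20 0; 0 -13 50 0; 0 -13 80 0; 0 -13 98 0; 0 -13 106 0; 0 -13 109 0; 0 -13 110 0; 0 -13 110 0; 0 -13 110 0", "hand": 0.2}}

```text
clock: 34.67
eef_pos: [459.4, -174.4, 130.7]
ee_rot: [[-1.0, -0.0, 0.001], [-0.0, 1.0, -0.001], [-0.001, -0.001, -1.0]]
ft_force: [0.3, -0.1, -1.5]
finger_gap: 0.294
finger_force: 30.0
```

Emit:
{"name": "arm_command", "arguments": {"targets": "0 0 0 0; 0 0 0 0; 0 0 0 0; 0 0 0 0; 0 0 -10 0; 0 0 -40 0; 0 0 -80 0; 0 0 -110 0; 0 0 -140 0; 0 0 -140 0", "hand": 0.6}}

```text
clock: 35.92
eef_pos: [460.4, -174.8, 273.8]
ee_rot: [[-1.0, -0.0, 0.006], [-0.0, 1.0, -0.003], [-0.006, -0.003, -1.0]]
ft_force: [0.1, 0.2, 0.2]
finger_gap: 0.599
finger_force: 0.0
```

Emit:
{"name": "arm_command", "arguments": {"targets": "5 20 0 0; 10 60 0 0; 19 100 0 0; 19 150 0 0; 19 200 0 0; 19 240 0 0; 19 240 0 0; 19 240 0 0; 19 240 0 0; 19 240 0 0; 19 240 0 0; 19 240 0 0"}}

```text
clock: 37.42
eef_pos: [440.0, 65.5, 270.0]
ee_rot: [[-1.0, 0.001, 0.0], [0.001, 1.0, -0.0], [-0.0, -0.0, -1.0]]
ft_force: [-1.3, -0.3, -0.2]
finger_gap: 0.602
finger_force: 0.0
```

```bash
python3 - <<'E'
from bench import r
from h import *
a=r.read_camera("top");b=r.read_camera("scene");a0=cv2.imread("pics/top0.png")
print(r.observe()["clock"])
for n in"blue",:print("blue",blob(b["pixels"],n,263,198)[0] ,"before 263.4 195.9")
for n in"white yellow red green".split():
    m=mask(a["pixels"],n);m[:190]=0;m[222:]=0;m[:,:318]=0;m[:,395:]=0
    if n!="white":
        c=np.argwhere(m).mean(0)[::-1];P=plane(a,*c,112+34+.07*(27+53*["white","yellow","red","green"].index(n)));print(n,P.round(),"lane x",round(P[1]+388.5))
cv2.imwrite("pics/c10.png",cv2.hconcat([cv2.resize(a["pixels"][140:230,250:400],(400,300)),cv2.resize(b["pixels"][170:290,240:400],(400,300))]))
E
```

```text
37.525
blue [263.43902439 195.90243902] before 263.4 195.9
yellow [ 462. -309.  152.] lane x 80
red [ 460. -256.  155.] lane x 133
green [ 458. -203.  159.] lane x 185
```

View pics/c10.png

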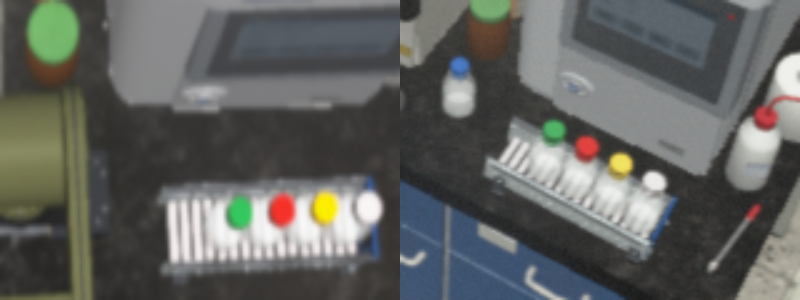

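The order from the stop is white, yellow, red, green, all upright. The last three measure lane x = 80, 133 and 185, as the task specifies, and blue has not moved. I'm handing in.

```bash
python3 -c "
from bench import r
print(r.finish_job())"
```

```text
the job is handed in; nothing more can be done
None
```

The lane is loaded and the job handed in at about 37.5 s: white, yellow, red and green stand upright from the blue stop, each against the one before, and the blue bottle, jar and timer were not handled.

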